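Clamp a circuit board in a repair jig with a thumb wedge

ROBOT

A 6-joint arm with a two-finger parallel gripper is mounted at the origin on the work surface. World frame = base frame: x ahead of the robot, y to its left, z up, the work surface at z = 0. Lengths are in m, angles in degrees, forces in N, time in s.
With the tool pointing down it reaches from about 0.4 to 0.825 m from the base axis. Payload 7 kg.
Tool frame: the origin (TCP) lies at the very end of the fingers, on their centre line; the grasp point (between the pads) lies 19 mm behind it; x points along the fingers, z is the direction in which the jaws open and shut, and the axes are right-handed (so a half turn about x gives the same grasp; the last joint's range is limited). The gripper opens to 88 mm and grips with 3 to 60 N. Pads are 19 mm wide; open, the fingers measure 130 mm over their backs; the gripper's body (78 mm by 193 mm) begins 47 mm behind the grasp point.
Start: joints at [-59.467, 20.546, 0.682, 0, -70.136, -16.507], TCP at [0.164, -0.655, 0.227] pointing down, gripper open.
Joint ranges: [-176.03, 176.03], [-82.01, 121.73], [-58.28, 71.71], [-173.87, 95.51], [-174.79, -0.11], [-173.66, 173.66]. Speed limits (degrees/s): [136.94, 136.94, 172.46, 180, 180, 180].

INTERFACE

Orientations are given as [roll, pitch, yaw] about the fixed x, y, z axes, in that order (R = Rz(yaw) Ry(pitch) Rx(roll)).
In Python, from plant import * gives the robot as it stands.
- The arm moves only by the tool arm_command, never from a script. Its argument "commands" is one flat list of numbers, 5 for each row, row after row: the shift along the tool's x, y, z in mm, then the turn about the tool's x in degrees, then the opening in per cent of the stroke, from 0 (shut) to 100 (fully open). A call has 1 to 5 rows; each row shifts and turns the pose as measured when the row begins, along the tool's axes as they then stand; what a row does not reach is not made up. A row lasts 1/8 s, in which the tool goes at most 62.5 mm and 10.7 degrees, less where a joint would pass 70% of its speed; a pose out of reach is approached as far as the arm can. A call is refused whole if a number of a shift passes 62.5 or a number of a turn 10.7, either way. A call with a gripper value outside its range is refused whole. The fingers move at their own pace and stop on an object; the grip force is fixed at half the most. Time passes only in rows, so rows that do not move let the fingers close. It gives the time, the measured TCP pose, the force and the opening at its end, in the units of the state.
- get_obs(): the state, without advancing time (a new reading comes with each control period).
- snapshot(name): name is "side" or "top" or "wrist"; returns a dict with "frame" (420x560x3 uint8, blue, green, red), "fov_y" (degrees; the focal length in pixels is half the picture's height over the tangent of half this angle, whatever the lens; pixels are square), "cx", "cy" (the principal point, pixels), "world_to_cam" (4x4, takes a point from world to camera coordinates). Camera axes: x right, y up, looking along -z (the intrinsics and any distortion apply to the point x, -y, -z); pixel columns grow to the right and rows downward; lengths in m; the calibration is good to about 2 mm. The wrist camera is an equidistant fisheye: a pixel r from the principal point sees the ray r / f radians off the axis. A picture is of the moment at which its call begins. There is no depth.
- close_job(): hands the job in, once; it reports no verdict.
The state is a dict: "clock": time; "joint_pos": joint angles; "qvel": joint speeds; "tau": joint torques, N m; "tool_pos": TCP position; "orientation": TCP orientation; "force": force on the tool from outside, world axes, zero at the start; "moment": the same for the moment, N m; "opening": finger opening in m.
Only numpy, scipy, OpenCV 4.12 (cv2) and the standard library are available. Lean on these libraries where they do the work, as an engineer would, in place of code of your own. Each camera call takes 0.05 s, during which the arm holds its last target. There are 200 camera calls.

TASK

Clamp the circuit board in the repair jig: first slide the bar up until it presses the board home against the jaw, then push the thumb wedge nose first between bar and ramp until it jams and holds the bar fast against the board when you let go. Push firmly but not hard (about 15 N on the wedge), for the board cracks if it is squeezed too much, and leave the other things on the bench alone.

Things in the scene. Friction and masses are not known exactly. Their poses are not given: they have to be found in the camera images.
- fixture: The repair jig, fixed to the bench: dark steel base plate 210 x 210 mm, top 12 mm above the bench. Origin: centre of its underside. Along its y, from -y to +y: jaw, circuit board, sliding bar, the wedge's channel, ramp block. The wedge goes in along its +x. Coordinates 'in the jig' are in this frame
- jaw_face (a point): Middle of the jaw's clamping face, which looks to the jig's +y: at x = +45, y = -70 mm in the jig. The aluminium jaw is 110 mm long in x, top 36 mm above the bench, and backed by stiff springs: it gives to -y by 1 mm for each 20 N, and no other way
- mouth (a point): Middle of the channel's mouth, on the plate's top (x = +20, y = +45.5 mm in the jig). With the bar home the channel is about 27 mm wide here and narrows towards +x, the ramp block's face sloping 1 in 7. The block (round end at x = +6, far end +90 mm, top 34 mm above the bench) is bolted through slots and sits up to 2.5 mm either way in y, not measured: where the wedge jams must be felt
- bar: Sliding aluminium bar, 70 mm (x) by 22 mm (y), top 36 mm above the bench, carrying an upright steel post. Origin: middle of its underside, 12 to 13 mm above the bench; axes as the jig's. Slides only along the jig's y, needing about 2 N. Home (on the board, board on the jaw) its origin is at y = +21 mm in the jig; it starts 8 to 14 mm further to +y. Push to -y; 5 to 8 N is plenty
- bar_post (a point): Centre of the upright post on the bar's middle: the post is 24 mm (jig's x) by 14 mm (jig's y) and reaches from 36 to 68 mm above the bench; this point is 54 mm above the bench
- wedge: Loose steel thumb wedge, 80 mm long, 22 mm tall, 0.34 kg, on the plate before the mouth, between two guide rails only 4 mm tall (tops 16 mm above the bench). Origin: underside, half-way along. +x points to the round nose (20 mm wide, at x = +40 mm); straight side y = -10 mm. A tab 10 x 26 x 18 mm stands on it at x = -20 mm. It jams with its origin at x = +29 mm in the jig, give or take 21 mm
- wedge_butt (a point): Centre of the flat, polished upright plate at the wedge's rear end (30 mm wide, 20 mm tall), 23 mm above the bench, 46 mm behind the wedge's origin; axes as the wedge's. Pushed here with a broad flat tip along the jig's +x the wedge stays straight but slips sideways freely and finds its own way; it slides with 1 to 5 N and jams at a steady 13 to 18 N. Friction then holds it
- board: The circuit board to be clamped: brown, 100 mm (x) x 80 mm (y) x 3 mm, parts up to 19 mm tall on it, lying on two strips, its underside 18 mm above the bench, 1 to 5 mm off the jaw. Origin: centre of its underside. Home: its edge touches the jaw, origin at y = -30 mm in the jig. It cracks if the bar squeezes it with more than 30 N
- screwdriver: Bystander, to be left alone: screwdriver lying flat, 170 mm long. Origin: underside, middle of its length
- spool: Bystander, to be left alone: round solder spool standing upright, 52 mm wide, 40 mm tall. Origin: on its underside, about the middle
- adapter: Bystander, to be left alone: black plug-in power adapter, 70 x 48 x 40 mm. Origin: on its underside, about the middle
- speaker: Bystander, to be left alone: round loudspeaker lying face up, 80 mm wide, 34 mm tall. Origin: on its underside, about the middle
- heatsink: Bystander, to be left alone: finned aluminium heat sink 50 x 36 x 21 mm, standing on the jig's base plate beside the rails. Origin: on its underside, about the middle
- meter: Bystander, to be left alone: hand multimeter lying flat, 130 x 75 x 32 mm. Origin: on its underside, about the middle
- jar: Bystander, to be left alone: closed glass jar, 56 mm wide, 75 mm tall. Origin: on its underside, about the middle
Mind the look-alikes: they are no part of the job. Of the things like the board, leave any that is blue or purple; of the rest the smaller one is meant.

How it is judged:
By the outcome, as a careful person would: the job done as asked, in the order asked, and still so for the second after the job is handed in, with the robot touching nothing.
It also fails if it takes over 51 s, if anything falls off the work surface, if the arm or the gripper's body presses on something with over 40 N, if the wrist force passes 120 N, or if a joint passes its speed limit or range.

## Working session

There is one attempt and no reset: what is moved stays moved. The work goes in short steps, Python scripts to look and compute and a tool call to move; the robot and the scene stay as the last step left them, time stands still between calls to the robot, and variables do not carry over. Pictures are saved under pics/ and viewed, about 8 in all and at most 12, crops included, and the job is handed in when it is done.

Besides the shell and the picture viewer there is one more tool, called after "Request:" as name(argument=value, ...) on one line, values as JSON. arm_command: Moves the arm, as the interface text tells. Its arguments: {"type":"object","properties":{"commands":{"type":"array"}},"required":["commands"]}

```bash
mkdir -p pics
cat > h.py <<'E'
import numpy as np, cv2
from plant import *
def snap(n,f):
    s=snapshot(n); np.save(f'pics/{f}.npy',s,allow_pickle=True); cv2.imwrite(f'pics/{f}.png',s['frame']); return s
def load(f): return np.load(f'pics/{f}.npy',allow_pickle=True).item()
def foc(s): return s['frame'].shape[0]/2/np.tan(np.radians(s['fov_y']/2))
def ray(s,u,v,fish=False):
    f=foc(s); x=(u-s['cx'])/f; y=(v-s['cy'])/f
    if fish:
        r=np.hypot(x,y); k=np.sin(r)/max(r,1e-9); d=np.array([x*k,-y*k,-np.cos(r)])
    else: d=np.array([x,-y,-1])
    W=np.array(s['world_to_cam']); R=W[:3,:3]; return -R.T@W[:3,3], R.T@d
def onz(s,u,v,z,fish=False):
    o,d=ray(s,u,v,fish); return o+d*(z-o[2])/d[2]
def proj(s,p):
    W=np.array(s['world_to_cam']); c=W[:3,:3]@np.array(p)+W[:3,3]; f=foc(s); return s['cx']+f*c[0]/-c[2], s['cy']-f*c[1]/-c[2]
E
python3 - <<'E'
from h import *
a=snap('top','top1');b=snap('side','side1')
for s in (a,b): print(s['fov_y'],s['cx'],s['cy'],np.array(s['world_to_cam']).round(3).tolist(), [k for k in s])
print(get_obs())
E
```

```text
43.19886638666324 283.90811218682387 203.60932914349098 [[0.005, -1.0, 0.006, 0.013], [0.996, 0.006, 0.093, -0.551], [-0.093, 0.005, 0.996, -1.241], [0.0, 0.0, 0.0, 1.0]] ['frame', 'fov_y', 'cx', 'cy', 'world_to_cam']
49.016397273508865 282.76451079686444 203.7001701364804 [[-0.944, -0.329, 0.014, 0.541], [0.226, -0.616, 0.754, -0.165], [-0.24, 0.715, 0.656, -1.24], [0.0, 0.0, 0.0, 1.0]] ['frame', 'fov_y', 'cx', 'cy', 'world_to_cam']
{'clock': 0.1, 'joint_pos': array([-5.94675420e+01,  2.05860689e+01,  6.39572253e-01, -1.73299131e-02,
       -7.01352599e+01, -1.65057970e+01]), 'qvel': array([ 0.00723414, -0.09247746,  0.08811447,  0.07820643,  0.03300055,
       -0.04816006]), 'tau': array([-3.71267713e-03, -5.84160876e+01,  2.93748611e+01,  7.01564535e+00,
        1.01643149e-02, -7.41978715e-05]), 'tool_pos': array([ 0.16345908, -0.65446706,  0.22573607]), 'orientation': array([  5.23707511,  89.91663549, 109.25783573]), 'force': array([-0.6989021 ,  0.83326385, -0.15468368]), 'moment': array([0.02193925, 0.01867336, 0.01103571]), 'opening': 0.08723416052888816}
```

View pics/top1.png

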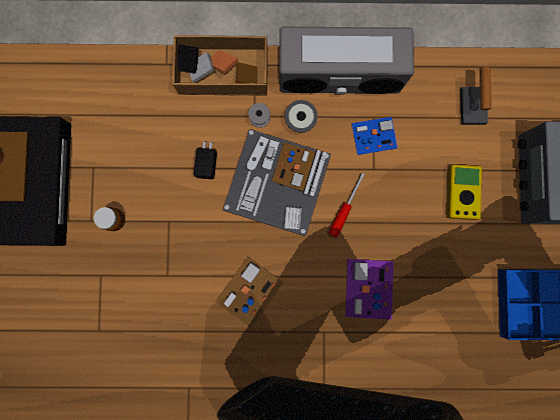

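View pics/side1.png

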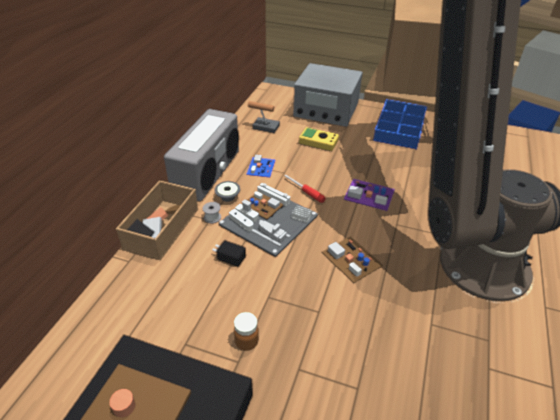

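Run:
```python
from h import *
s=load('top1'); f=s['frame']
c=f[120:245,212:342]; cv2.imwrite('pics/c1.png',cv2.resize(c,None,fx=4.8,fy=4.8,interpolation=cv2.INTER_CUBIC))
print(load('top1')['cx'])
```

```text
283.90811218682387
```

View pics/c1.png

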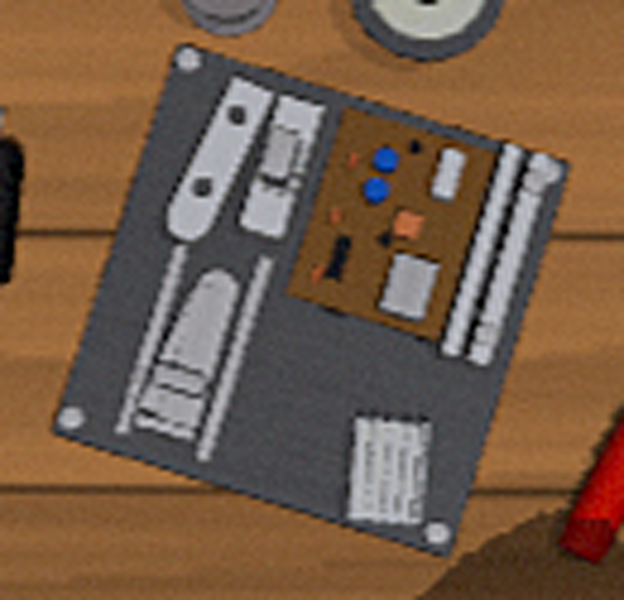

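Run:
```python
from h import *
s=load('top1')
def P(u,v,z): return onz(s,(u+.5)/4.8-.5+212,(v+.5)/4.8-.5+120,z)
C=np.array([P(*c,.012)[:2] for c in [(178,44),(568,158),(450,553),(53,432)]])
J=np.array([[.105,.105],[.105,-.105],[-.105,-.105],[-.105,.105]])
o=C.mean(0); a=C-o; th=np.arctan2((J[:,0]*a[:,1]-J[:,1]*a[:,0]).sum(),(J*a).sum())
R=np.array([[np.cos(th),-np.sin(th)],[np.sin(th),np.cos(th)]])
print('jig',o,np.degrees(th),(a@R*1000).round(1).tolist())
for n,u,v,z in [('nose',220,268,.034),('butt',168,438,.033),('buttL',138,425,.033),('buttR',198,440,.033),('tab',178,378,.052),('tabL',152,370,.052),('tabR',205,388,.052),('barTL',278,95,.036),('barTR',325,105,.036),('barBL',240,225,.036),('barBR',280,238,.036),('post',282,150,.068),('jaw',480,250,.036),('bTL',345,108,.021),('bTR',498,150,.021),('bBL',290,295,.021),('rampnose',185,240,.034)]:
    print(n,((P(u,v,z)[:2]-o)@R*1000).round(1))
np.savez('jig.npz',o=o,th=th)
```

```text
jig [0.60724518 0.03426924] -16.563848012385655 [[103.5, 103.1], [105.0, -103.7], [-104.4, -103.8], [-104.1, 104.4]]
nose [-3.1 46.8]
butt [-91.4  46.5]
buttL [-89.6  62.6]
buttR [-88.1  32. ]
tab [-63.1  48.9]
tabL [-63.1  62.2]
tabR [-64.   34.9]
barTL [88.3 44.6]
barTR [90.3 20.7]
barBL [20.1 43.5]
barBR [19.6 22.6]
post [56.5 32.2]
jaw [ 42.8 -74.1]
bTL [94.8 11.6]
bTR [ 96.7 -68.4]
bBL [-4.3 10.3]
rampnose [ 5.2 67.6]
```

```bash
cat >> h.py <<'E'
from scipy.spatial.transform import Rotation as Ro
Z=np.load('jig.npz') if __import__('os').path.exists('jig.npz') else None
def jigT(): 
    c,s_=np.cos(Z['th']),np.sin(Z['th']); return np.array([[c,-s_,0],[s_,c,0],[0,0,1]]), np.array([*Z['o'],0])
def state(target=None):
    o=get_obs(); R,t=jigT(); T=Ro.from_euler('xyz',o['orientation'],degrees=True).as_matrix()
    J=R.T@T
    print('t',round(o['clock'],2),'jig mm',((o['tool_pos']-t)@R*1000).round(1),'Fjig',(o['force']@R).round(1),'open',round(o['opening']*1000,1))
    print('axes in jig x,y,z:',J.T.round(3).tolist())
    # turn about tool x so that tool z -> jig +-y
    z=J[:,2]; y=J[:,1]
    for sg in (1,-1): print('turn for z=%+d jig y'%sg, round(np.degrees(np.arctan2(-(sg*y[1]),sg*z[1])),2))
    if target is not None: print('shift tool mm',(T.T@(t+R@np.array(target)/1000-o['tool_pos'])*1000).round(1), 'with J dirs')
E
python3 -c "
from h import *
state([54.5,75,100])"
```

```text
t 0.1 jig mm [-229.  -786.7  225.7] Fjig [-0.9  0.6 -0.2] open 87.2
axes in jig x,y,z: [[-0.001, 0.001, -1.0], [-0.861, -0.509, 0.0], [-0.509, 0.861, 0.001]]
turn for z=+1 jig y 30.58
turn for z=-1 jig y -149.42
shift tool mm [ 126.5 -682.5  597.4] with J dirs
```

Request:
arm_command(commands=[0,0,0,10.2,0,0,0,0,10.2,0,0,0,0,10.2,0])

```text
clock: 0.48
tool_pos: [0.1632, -0.6536, 0.224]
orientation: [36.9, 89.7, 109.5]
force: [-0.4, 0.2, -0.4]
opening: 0.063
```

```bash
python3 -c "
from h import *
state([54.5,75,150])"
```

```text
t 0.47 jig mm [-229.5 -785.9  224. ] Fjig [-0.5  0.1 -0.4] open 63.0
axes in jig x,y,z: [[-0.003, 0.004, -1.0], [-1.0, 0.016, 0.003], [0.016, 1.0, 0.004]]
turn for z=+1 jig y -0.89
turn for z=-1 jig y 179.11
shift tool mm [  76.4 -270.7  865. ] with J dirs
```

Request:
arm_command(commands=[0,-18,60,-0.9,0,0,-18,60,0,0,0,-18,60,0,0,0,-18,60,0,0,0,-18,60,0,0])

```text
clock: 1.1
tool_pos: [0.3352, -0.3924, 0.2211]
orientation: [47.3, 89.4, 120.2]
force: [1.4, 0.5, -0.0]
opening: 0.0132
```

Request:
arm_command(commands=[0,-18,60,0,0,0,-18,60,0,0,0,-18,60,0,0,0,-18,60,0,0,0,-18,60,0,0])

```text
clock: 1.72
tool_pos: [0.507, -0.1312, 0.2225]
orientation: [43.1, 89.4, 115.9]
force: [1.4, -0.9, 0.1]
opening: 0.0004
```

```bash
python3 -c "
from h import *
state([54.5,75,100])"
```

```text
t 1.73 jig mm [ -48.9 -187.2  222.5] Fjig [ 1.6 -0.4  0.1] open 0.4
axes in jig x,y,z: [[-0.007, 0.007, -1.0], [-1.0, 0.009, 0.007], [0.009, 1.0, 0.007]]
turn for z=+1 jig y -0.54
turn for z=-1 jig y 179.46
shift tool mm [ 123.7 -101.7  262.2] with J dirs
```

Request:
arm_command(commands=[0,-20,53,-0.5,0,0,-20,53,0,0,0,-20,53,0,0,0,-20,53,0,0,0,-20,53,0,0])

```text
clock: 2.35
tool_pos: [0.6823, 0.1034, 0.2228]
orientation: [50.3, 89.4, 123.8]
force: [1.4, -1.0, 0.7]
opening: 0.0002
```

Request:
arm_command(commands=[0,-2,0,0,0])

```text
clock: 2.48
tool_pos: [0.6853, 0.106, 0.2206]
orientation: [61.7, 89.4, 135.4]
force: [-0.7, -0.4, -1.0]
opening: 0.0003
```

```bash
python3 -c "
from h import *
state([54.5,75,46])
s=snap('wrist','w1');print(s['fov_y'],s['cx'],s['cy'],np.linalg.inv(np.array(s['world_to_cam'])).round(3).tolist())"
```

```text
t 2.48 jig mm [ 54.4  91.  220.6] Fjig [-0.6 -0.5 -1. ] open 0.3
axes in jig x,y,z: [[-0.01, 0.005, -1.0], [-1.0, -0.004, 0.01], [-0.004, 1.0, 0.005]]
turn for z=+1 jig y 0.26
turn for z=-1 jig y -179.74
shift tool mm [174.5  -1.8 -16.9] with J dirs
65.70646984690485 277.7217490580224 209.3155440320998 [[0.282, -0.932, -0.227, 0.623], [0.959, 0.275, 0.06, 0.124], [0.007, -0.235, 0.972, 0.379], [0.0, 0.0, 0.0, 1.0]]
```

View pics/w1.png

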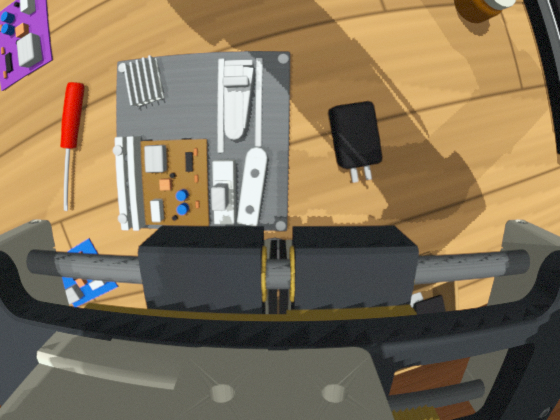

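Run:
```python
from h import *
s=load('w1'); R,t=jigT()
for n,u,v,z in [('BL',289,52,.012),('BR',116,63,.012),('TL',289,232,.012),('nose',237,140,.034),('butt',238,61,.033),('tab',238,80,.052),('post',218,183,.068),('postL',211,183,.068),('postR',227,195,.045),('barBL',211,161,.036),('barBR',234,161,.036),('boardnearjaw',143,200,.021),('rampnose',257,148,.034)]:
    print(n,((onz(s,u,v,z,True)-t)@R*1000).round(1))
```

```text
BL [-102.8  105.4   12. ]
BR [-103.8 -103.4   12. ]
TL [106.1 106.8  12. ]
nose [-2.2 49.9 34. ]
butt [-87.9  50.6  33. ]
tab [-63.7  53.   52. ]
post [38.6 34.5 68. ]
postL [38.5 27.5 68. ]
postR [55.  39.6 45. ]
barBL [19.7 21.7 36. ]
barBR [20.  46.6 36. ]
boardnearjaw [ 65.2 -67.1  21. ]
rampnose [ 6.5 71.1 34. ]
```

Request:
arm_command(commands=[58,0,-2,0,0,58,0,-2,0,0,30,-1,-2,0,0])

```text
clock: 2.9
tool_pos: [0.6837, 0.0983, 0.0749]
orientation: [27.9, 89.4, 101.5]
force: [-0.0, 1.0, -0.1]
opening: 0.0005
```

```bash
python3 -c "
from h import *
state([54.5,66,46])
snap('wrist','w2')"
```

```text
t 2.9 jig mm [55.  83.2 74.9] Fjig [-0.3  0.9 -0.1] open 0.5
axes in jig x,y,z: [[-0.005, 0.009, -1.0], [-1.0, -0.003, 0.005], [-0.003, 1.0, 0.009]]
turn for z=+1 jig y 0.17
turn for z=-1 jig y -179.83
shift tool mm [ 28.7   0.5 -17.4] with J dirs
```

View pics/w2.png

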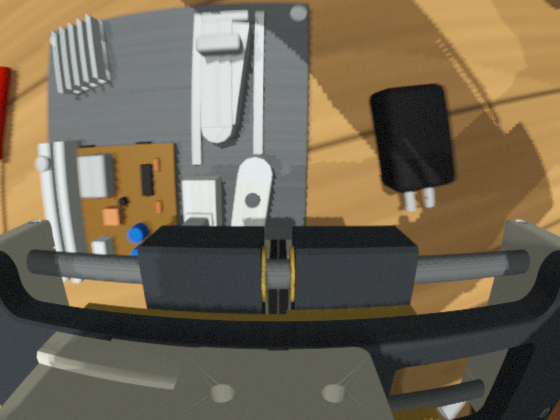

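Request:
arm_command(commands=[28,0,-3,0,0,2,0,-4,0,0,0,0,-4,0,0])

```text
clock: 3.32
tool_pos: [0.6785, 0.085, 0.043]
orientation: [51.9, 89.4, 125.3]
force: [0.0, 0.5, -0.6]
opening: 0.0002
```

Request:
arm_command(commands=[0,0,-3,0,0,0,0,-3,0,0])

```text
clock: 3.58
tool_pos: [0.6781, 0.0789, 0.0463]
orientation: [26.1, 89.5, 99.6]
force: [-1.1, 0.0, -0.5]
opening: 0.0006
```

```bash
python3 -c "
from h import *
state([54.5,66,46])"
```

```text
t 3.58 jig mm [55.2 63.  46.3] Fjig [-1.1 -0.3 -0.5] open 0.6
axes in jig x,y,z: [[-0.004, 0.008, -1.0], [-1.0, -0.001, 0.004], [-0.001, 1.0, 0.008]]
turn for z=+1 jig y 0.04
turn for z=-1 jig y -179.96
shift tool mm [0.3 0.7 3. ] with J dirs
```

Request:
arm_command(commands=[0,0,-2,0,0,0,0,-2,0,0])

```text
clock: 3.82
tool_pos: [0.6775, 0.075, 0.0476]
orientation: [14.6, 89.4, 88.0]
force: [-0.5, 0.5, 0.0]
opening: 0.0007
```

Request:
arm_command(commands=[0,0,-2,0,0,0,0,-2,0,0])

```text
clock: 4.08
tool_pos: [0.6765, 0.0713, 0.0477]
orientation: [11.7, 89.4, 85.2]
force: [-1.1, 1.1, 0.5]
opening: 0.0007
```

Request:
arm_command(commands=[0,0,-2,0,0])

```text
clock: 4.2
tool_pos: [0.676, 0.0696, 0.0477]
orientation: [10.9, 89.4, 84.4]
force: [-0.2, 1.8, 0.7]
opening: 0.0004
```

```bash
python3 -c "
from h import *
state([54.5,66,46])"
```

```text
t 4.2 jig mm [55.9 53.4 47.7] Fjig [-0.7  1.7  0.7] open 0.4
axes in jig x,y,z: [[-0.002, 0.01, -1.0], [-1.0, -0.001, 0.002], [-0.001, 1.0, 0.01]]
turn for z=+1 jig y 0.07
turn for z=-1 jig y -179.93
shift tool mm [ 1.8  1.3 12.5] with J dirs
```

Request:
arm_command(commands=[0,0,-2,0,0,0,0,-2,0,0])

```text
clock: 4.45
tool_pos: [0.6749, 0.0659, 0.0477]
orientation: [10.3, 89.4, 83.8]
force: [-1.2, 1.5, 0.4]
opening: 0.0003
```

Request:
arm_command(commands=[0,0,-2,0,0,0,0,-2,0,0])

```text
clock: 4.7
tool_pos: [0.6737, 0.0619, 0.0477]
orientation: [9.8, 89.4, 83.3]
force: [-0.8, 2.3, 0.6]
opening: 0.0002
```

```bash
python3 -c "
from h import *
state([54.5,66,46])"
```

```text
t 4.7 jig mm [55.8 45.5 47.7] Fjig [-1.4  2.   0.6] open 0.2
axes in jig x,y,z: [[-0.002, 0.011, -1.0], [-1.0, -0.002, 0.002], [-0.001, 1.0, 0.011]]
turn for z=+1 jig y 0.09
turn for z=-1 jig y -179.91
shift tool mm [ 1.9  1.3 20.5] with J dirs
```

Request:
arm_command(commands=[0,0,-1.5,0,0])

```text
clock: 4.82
tool_pos: [0.6732, 0.0605, 0.0477]
orientation: [9.8, 89.4, 83.3]
force: [-0.4, 2.4, 1.0]
opening: 0.0004
```

Request:
arm_command(commands=[0,0,-1.5,0,0])

```text
clock: 4.95
tool_pos: [0.673, 0.0597, 0.0477]
orientation: [6.9, 89.3, 80.4]
force: [0.1, 9.6, 0.5]
opening: 0.0005
```

Request:
arm_command(commands=[0,0,-1.5,0,0])

```text
clock: 5.08
tool_pos: [0.6731, 0.0596, 0.0478]
orientation: [2.8, 89.2, 76.3]
force: [0.8, 9.7, 0.9]
opening: 0.0007
```

```bash
python3 -c "
from h import *
state([54.5,66,46])
a=snap('top','top2')
f=a['frame'][120:245,212:342]; g=load('top1')['frame'][120:245,212:342]
cv2.imwrite('pics/c2.png',cv2.resize(np.hstack([f]),None,fx=4.8,fy=4.8,interpolation=cv2.INTER_CUBIC))
"
```

```text
t 5.08 jig mm [55.9 43.  47.8] Fjig [-2.   9.5  0.9] open 0.7
axes in jig x,y,z: [[-0.001, 0.014, -1.0], [-1.0, -0.001, 0.001], [-0.001, 1.0, 0.014]]
turn for z=+1 jig y 0.08
turn for z=-1 jig y -179.92
shift tool mm [ 2.1  1.3 22.9] with J dirs
```

View pics/c2.png

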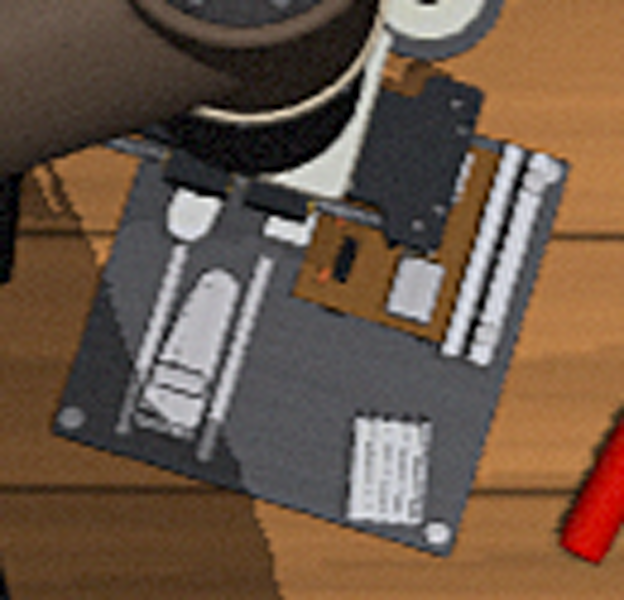

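Request:
arm_command(commands=[0,0,3,0,0,0,0,8,0,0,-40,0,0,0,0,-30,0,0,0,0])

```text
clock: 5.62
tool_pos: [0.6741, 0.0685, 0.1158]
orientation: [37.2, 89.4, 110.7]
force: [0.3, 0.3, -1.7]
opening: 0.0008
```

```bash
python3 -c "
from h import *
state([-118,47,100])"
```

```text
t 5.62 jig mm [ 54.3  51.8 115.8] Fjig [ 0.2  0.3 -1.7] open 0.8
axes in jig x,y,z: [[-0.007, 0.009, -1.0], [-1.0, -0.001, 0.007], [-0.001, 1.0, 0.009]]
turn for z=+1 jig y 0.06
turn for z=-1 jig y -179.94
shift tool mm [ 16.9 172.2  -4.8] with J dirs
```

Request:
arm_command(commands=[0,58,-2,0,0,0,58,-2,0,0,0,54,-1,0,0,0,1,0,0,0])

```text
clock: 6.12
tool_pos: [0.5066, 0.1128, 0.1185]
orientation: [14.1, 89.4, 87.5]
force: [0.9, 0.7, 1.2]
opening: 0.0005
```

```bash
python3 -c "
from h import *
state([-118,47,20])
s=snap('wrist','w3'); a=snap('top','top3')
f=a['frame'][100:245,200:350]
cv2.imwrite('pics/c3.png',np.hstack([cv2.resize(s['frame'],(400,300)),cv2.resize(f,(310,300),interpolation=cv2.INTER_CUBIC)]))"
```

```text
t 6.12 jig mm [-118.9   46.6  118.5] Fjig [0.7 0.9 1.2] open 0.5
axes in jig x,y,z: [[-0.002, 0.01, -1.0], [-1.0, 0.0, 0.002], [0.0, 1.0, 0.01]]
turn for z=+1 jig y -0.0
turn for z=-1 jig y 180.0
shift tool mm [98.5 -1.1 -0.6] with J dirs
```

View pics/w3.png

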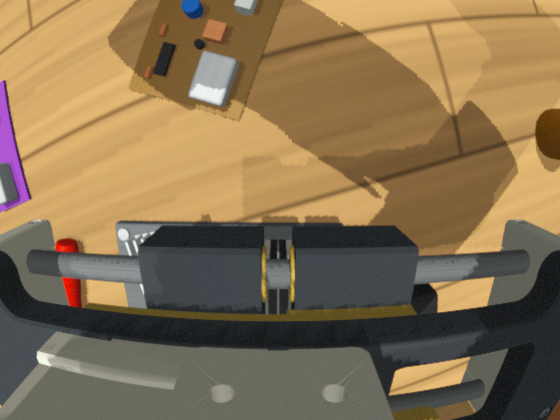

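Request:
arm_command(commands=[50,0,0,0,0,44,0,0,0,0,0,0,0,0,0])

```text
clock: 6.6
tool_pos: [0.5151, 0.1149, 0.0238]
orientation: [-13.2, 89.2, 60.1]
force: [0.0, -0.2, -0.6]
opening: 0.0006
```

```bash
python3 -c "
from h import *
state([-118,47,20])"
```

```text
t 6.6 jig mm [-111.3   51.    23.8] Fjig [ 0.1 -0.2 -0.6] open 0.6
axes in jig x,y,z: [[0.003, 0.013, -1.0], [-1.0, 0.001, -0.003], [0.001, 1.0, 0.013]]
turn for z=+1 jig y -0.07
turn for z=-1 jig y 179.93
shift tool mm [ 3.7  6.7 -4.1] with J dirs
```

Request:
arm_command(commands=[3,2,-4,0,0,0,0,0,0,0])

```text
clock: 6.85
tool_pos: [0.5141, 0.1117, 0.0225]
orientation: [-18.8, 89.2, 54.6]
force: [0.0, -0.1, 0.3]
opening: 0.0
```

```bash
python3 -c "
from h import *
state([-90,47,21])"
```

```text
t 6.85 jig mm [-111.3   47.7   22.5] Fjig [ 0.1 -0.1  0.3] open 0.0
axes in jig x,y,z: [[0.005, 0.014, -1.0], [-1.0, 0.002, -0.005], [0.002, 1.0, 0.014]]
turn for z=+1 jig y -0.1
turn for z=-1 jig y 179.9
shift tool mm [  1.5 -21.3  -0.7] with J dirs
```

Request:
arm_command(commands=[0.5,-3,0,0,0,0,-3,0,0,0,0,-3,0,0,0])

```text
clock: 7.22
tool_pos: [0.5251, 0.1099, 0.0249]
orientation: [-25.4, 88.9, 48.0]
force: [0.1, -0.6, -0.6]
opening: 0.0003
```

Request:
arm_command(commands=[0,-3,0,0,0,0,-3,0,0,0,0,-3,0,0,0])

```text
clock: 7.6
tool_pos: [0.5334, 0.107, 0.0248]
orientation: [-22.5, 89.0, 50.9]
force: [-1.5, 1.5, 0.4]
opening: 0.0003
```

Request:
arm_command(commands=[0,-3,0,0,0,0,-3,0,0,0,0,-3,0,0,0])

```text
clock: 7.98
tool_pos: [0.5422, 0.1041, 0.0246]
orientation: [-21.2, 89.0, 52.1]
force: [-2.2, 1.4, -0.5]
opening: 0.0006
```

```bash
python3 -c "
from h import *
state([-60,47,21])"
```

```text
t 7.97 jig mm [-82.2  48.4  24.6] Fjig [-2.5  0.7 -0.5] open 0.6
axes in jig x,y,z: [[0.006, 0.016, -1.0], [-1.0, 0.001, -0.006], [0.001, 1.0, 0.016]]
turn for z=+1 jig y -0.09
turn for z=-1 jig y 179.91
shift tool mm [  3.7 -22.2  -1.4] with J dirs
```

Request:
arm_command(commands=[1,-3,0,0,0,1,-3,0,0,0,0,-3,-0.5,0,0,0,-3,-0.5,0,0])

```text
clock: 8.48
tool_pos: [0.5543, 0.0994, 0.0224]
orientation: [-21.0, 89.0, 52.4]
force: [-1.6, 0.8, 0.2]
opening: 0.0005
```

Request:
arm_command(commands=[0,-3,0,0,0,0,-3,0,0,0,0,-3,-0.5,0,0,0,-3,0,0,0])

```text
clock: 8.98
tool_pos: [0.5664, 0.0951, 0.0224]
orientation: [-21.0, 89.0, 52.4]
force: [-2.1, 1.3, -0.4]
opening: 0.0007
```

```bash
python3 -c "
from h import *
state([-60,47,21]); a=snap('top','top4')
f=a['frame'][110:245,205:345]
cv2.imwrite('pics/c4.png',cv2.resize(f,None,fx=4.3,fy=4.3,interpolation=cv2.INTER_CUBIC))"
```

```text
t 8.97 jig mm [-56.5  46.7  22.4] Fjig [-2.4  0.6 -0.4] open 0.7
axes in jig x,y,z: [[0.006, 0.016, -1.0], [-1.0, 0.002, -0.006], [0.001, 1.0, 0.016]]
turn for z=+1 jig y -0.09
turn for z=-1 jig y 179.91
shift tool mm [1.4 3.5 0.3] with J dirs
```

View pics/c4.png

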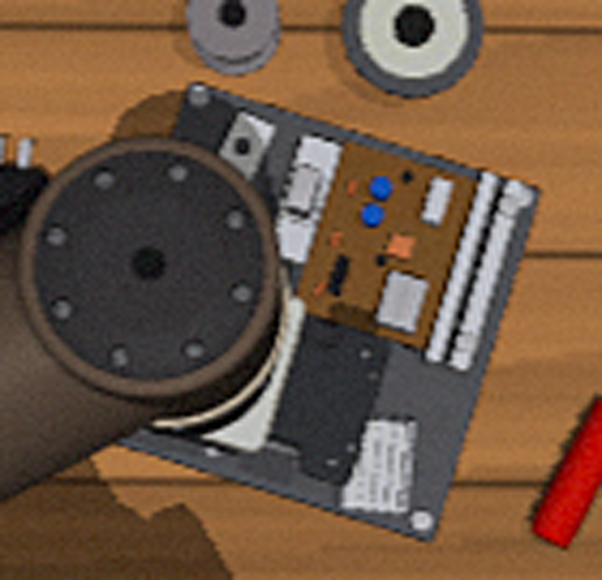

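Request:
arm_command(commands=[0,-2.5,0,0,0,0,-2.5,0,0,0])

```text
clock: 9.28
tool_pos: [0.5717, 0.0936, 0.0225]
orientation: [-21.3, 89.0, 52.0]
force: [-0.7, 0.3, 0.5]
opening: 0.0004
```

Request:
arm_command(commands=[0,-2,0,0,0,0,-2,0,0,0])

```text
clock: 9.52
tool_pos: [0.5758, 0.0923, 0.0225]
orientation: [-21.1, 89.0, 52.2]
force: [-1.5, -0.1, -0.5]
opening: 0.0004
```

Request:
arm_command(commands=[0,-2,0,0,0,0,-2,0,0,0])

```text
clock: 9.78
tool_pos: [0.5799, 0.0911, 0.0225]
orientation: [-20.9, 89.0, 52.4]
force: [-1.7, 0.3, 0.1]
opening: 0.0006
```

Request:
arm_command(commands=[0,-2,0,0,0,0,-2,0,0,0])

```text
clock: 10.02
tool_pos: [0.5837, 0.0898, 0.0225]
orientation: [-20.2, 89.0, 53.2]
force: [-1.6, 0.8, 0.8]
opening: 0.0005
```

```bash
python3 -c "
from h import *
state([-60,47,21])"
```

```text
t 10.03 jig mm [-38.3  46.5  22.5] Fjig [-1.8  0.4  0.8] open 0.5
axes in jig x,y,z: [[0.006, 0.016, -1.0], [-1.0, 0.002, -0.006], [0.002, 1.0, 0.016]]
turn for z=+1 jig y -0.09
turn for z=-1 jig y 179.91
shift tool mm [ 1.4 21.7  0.4] with J dirs
```

Request:
arm_command(commands=[0,-2,0,0,0,0,-2,0,0,0])

```text
clock: 10.28
tool_pos: [0.5876, 0.0884, 0.0224]
orientation: [-19.2, 89.1, 54.2]
force: [-1.5, 1.0, -1.1]
opening: 0.0003
```

Request:
arm_command(commands=[0,-2,0,0,0,0,-2,0,0,0])

```text
clock: 10.52
tool_pos: [0.5889, 0.087, 0.0215]
orientation: [-3.5, 89.2, 69.8]
force: [-8.2, 3.7, 1.3]
opening: 0.0004
```

Request:
arm_command(commands=[0,-2,0,0,0,0,-2,0,0,0])

```text
clock: 10.78
tool_pos: [0.5886, 0.0855, 0.02]
orientation: [31.0, 89.3, 104.1]
force: [-7.5, 3.3, 1.1]
opening: 0.0004
```

Request:
arm_command(commands=[0,-2,0,0,0,0,-2,0,0,0])

```text
clock: 11.02
tool_pos: [0.588, 0.084, 0.0185]
orientation: [62.3, 89.1, 135.4]
force: [-8.9, 3.6, 1.7]
opening: 0.0006
```

Request:
arm_command(commands=[-2.5,-2,2.5,0,0])

```text
clock: 11.15
tool_pos: [0.5884, 0.0853, 0.02]
orientation: [74.4, 89.0, 147.5]
force: [-7.0, 1.5, -0.5]
opening: 0.0006
```

```bash
python3 -c "
from h import *
state([-33,46.5,22])"
```

```text
t 11.15 jig mm [-32.6  43.5  20. ] Fjig [-7.1 -0.6 -0.5] open 0.6
axes in jig x,y,z: [[-0.017, 0.005, -1.0], [-1.0, 0.006, 0.017], [0.006, 1.0, 0.005]]
turn for z=+1 jig y -0.35
turn for z=-1 jig y 179.65
shift tool mm [-2.   0.4  3. ] with J dirs
```

Request:
arm_command(commands=[-2.5,-2,3,0,0,-1,-2.5,1,0.3,0])

```text
clock: 11.4
tool_pos: [0.5892, 0.0871, 0.0216]
orientation: [89.0, 88.5, 161.7]
force: [-9.6, 5.1, 1.5]
opening: 0.0002
```

Request:
arm_command(commands=[-0.7,-3,0.7,0,0])

```text
clock: 11.52
tool_pos: [0.5894, 0.0867, 0.0213]
orientation: [93.3, 88.3, 166.0]
force: [-11.1, 3.5, 1.4]
opening: 0.0007
```

```bash
python3 -c "
from h import *
state([-33,46.5,22])"
```

```text
t 11.53 jig mm [-32.   45.2  21.3] Fjig [-11.7   0.2   1.4] open 0.7
axes in jig x,y,z: [[-0.03, -0.001, -1.0], [-0.999, 0.014, 0.03], [0.014, 1.0, -0.002]]
turn for z=+1 jig y -0.78
turn for z=-1 jig y 179.22
shift tool mm [-0.7  1.   1.3] with J dirs
```

Request:
arm_command(commands=[-1,-4,0.7,-0.5,0])

```text
clock: 11.65
tool_pos: [0.59, 0.086, 0.0211]
orientation: [96.3, 87.9, 169.4]
force: [-13.3, 5.9, 2.8]
opening: 0.0005
```

```bash
python3 -c "
from h import *
state([-33,46.5,22])"
```

```text
t 11.65 jig mm [-31.2  44.6  21.1] Fjig [-14.4   1.9   2.8] open 0.5
axes in jig x,y,z: [[-0.036, -0.004, -0.999], [-0.999, 0.006, 0.036], [0.006, 1.0, -0.004]]
turn for z=+1 jig y -0.32
turn for z=-1 jig y 179.68
shift tool mm [-0.9  1.8  1.8] with J dirs
```

Request:
arm_command(commands=[-1,-4,1,-0.3,0])

```text
clock: 11.78
tool_pos: [0.5901, 0.0855, 0.0207]
orientation: [99.0, 87.5, 172.3]
force: [-13.8, 5.1, 3.2]
opening: 0.0004
```

```bash
python3 -c "
from h import *
state([-33,46.5,22])"
```

```text
t 11.78 jig mm [-31.   44.2  20.7] Fjig [-14.7   1.    3.2] open 0.4
axes in jig x,y,z: [[-0.043, -0.007, -0.999], [-0.999, 0.001, 0.043], [0.001, 1.0, -0.007]]
turn for z=+1 jig y -0.08
turn for z=-1 jig y 179.92
shift tool mm [-1.2  2.   2.3] with J dirs
```

Request:
arm_command(commands=[-1.5,-4.3,1.3,0,0])

```text
clock: 11.9
tool_pos: [0.5903, 0.0853, 0.0207]
orientation: [101.1, 87.1, 174.4]
force: [-13.3, 5.5, 2.8]
opening: 0.0004
```

```bash
python3 -c "
from h import *
state([-33,46.5,22])"
```

```text
t 11.9 jig mm [-30.8  44.1  20.7] Fjig [-14.3   1.5   2.8] open 0.4
axes in jig x,y,z: [[-0.05, -0.01, -0.999], [-0.999, 0.003, 0.05], [0.002, 1.0, -0.01]]
turn for z=+1 jig y -0.15
turn for z=-1 jig y 179.85
shift tool mm [-1.2  2.3  2.4] with J dirs
```

Request:
arm_command(commands=[0,4,0,0,0,0,15,0,0,0,0,30,0,0,0,-55,30,0,0,0,-55,40,0,0,0])

```text
clock: 12.52
tool_pos: [0.4821, 0.1183, 0.131]
orientation: [104.7, 87.0, 177.9]
force: [0.4, 0.6, 1.5]
opening: 0.0002
```

Request:
arm_command(commands=[-55,60,0,0,0,-20,60,0,0,0,0,0,0,0,0])

```text
clock: 12.9
tool_pos: [0.3842, 0.1506, 0.2036]
orientation: [91.4, 87.6, 164.8]
force: [-0.8, 0.5, -0.2]
opening: 0.0003
```

```bash
python3 -c "
from h import *
state(); a=snap('top','top5'); s=snap('side','side5')
f=cv2.resize(a['frame'][110:235,215:335],(400,417),interpolation=cv2.INTER_CUBIC)
g=cv2.resize(s['frame'][170:260,215:325],(400,327),interpolation=cv2.INTER_CUBIC)
g=cv2.copyMakeBorder(g,0,90,0,0,cv2.BORDER_CONSTANT)
cv2.imwrite('pics/c5.png',np.hstack([f,g]))"
```

```text
t 12.9 jig mm [-246.9   47.9  203.6] Fjig [-0.9  0.3 -0.2] open 0.3
axes in jig x,y,z: [[-0.043, -0.001, -0.999], [-0.999, 0.001, 0.043], [0.001, 1.0, -0.001]]
turn for z=+1 jig y -0.07
turn for z=-1 jig y 179.93
```

View pics/c5.png

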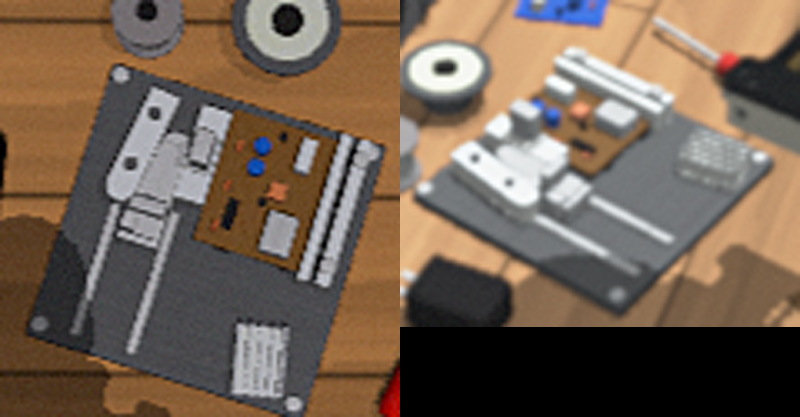

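Run:
```python
from h import *
s=load('top5'); R,t=jigT()
for n,u,v,z in [('butt rear',137,246,.033),('bar L',222,112,.036),('bar BR',194,202,.036),('board jawside',335,140,.021)]:
    print(n,((onz(s,u*.3+215,v*.3+110,z)-t)@R*1000).round(1))
print(close_job())
```

```text
butt rear [-23.1  44.   33. ]
bar L [86.9 14.  36. ]
bar BR [18.6 14.2 36. ]
board jawside [ 94.1 -69.6  21. ]
the job is handed in; nothing more can be done
None
```

The board is clamped and the job is handed in, at about 13 s of the 51 s allowed.

- **Bar:** I pushed the post towards the jaw. It slid with about 2 N over roughly 12 mm, then stopped hard at about 9.5 N. That is a little over the suggested 5–8 N but well under the 30 N cracking limit.
- **Wedge:** I pushed it nose first on the butt plate with the closed fingertips. It slid at about 2 N, began to bind with its origin at about x = +23 mm in the jig, and then held at 14–15 N. In the last three pushes it moved only about 0.4 mm more. I then backed off and retreated clear.
- **Fingertips:** They crept about 3 mm sideways and 4 mm down while the wedge was jamming, so I corrected them. The tool also ended tilted by about 3°, which I could not undo with the moves available.

**Last checks, after letting go:**
- The wedge sits between bar and ramp, with its butt at about x = -23 mm in the jig (from one overhead picture).
- The board edge lies at y ≈ -70 mm, on the jaw face.
- The bar's board-side edge reads y ≈ 14 mm, against 10 mm expected at home. I put that down to the coarse picture (about 1 pixel is 2 mm), as no gap shows between bar and board. I did not confirm it with a closer view.
- In the cropped views, the things around the jig look undisturbed.

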